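# Fit the crank to the pasta machine and turn the rollers

## Task

Get the pasta machine ready to roll: fit the loose crank into the roller socket in the machine's side plate (not one of the two small sockets of the noodle cutter head) and push it fully home. Then turn the crank by its handle a quarter turn downwards, so that the rollers turn with it, and leave it in the machine with the handle end hanging straight down. Leave the other things on the counter where they are.

Things in the scene. Friction and masses are not known exactly. Their poses are not given: they have to be found in the camera images.
- machine: Pasta machine, bare steel, fixed; 200 wide (y), 150 deep (x), 141 mm high, plus a cutter head on its far side (x 85 to 139, z 65 to 115 mm; its two small blind socket collars at x = 100 and 123, z = 97 mm are not used). Origin: centre of underside. z up, x away from the operator to the cutter head, y along the rollers: the crank side faces -y (face at y = -98 mm), a black dial is at the +y end.
- roller_socket (a point): Centre of the socket's mouth, machine axes, at (18, -108, 115) mm in its frame. Square hole, 14.8 mm wide at the mouth narrowing to 10.2 mm over 4 mm, 36 mm deep, level, entered along the machine's +y. It is in a 24 mm square aluminium hub (end of the driven roller) inside a round dark collar of 44 mm diameter; the mouth is 10 mm out from the side plate, 4 mm out from the collar.
- roller (a joint): Turn (rad) of driven roller and socket about the machine's y axis through roller_socket. 0 at the start: the square hole's sides are level and upright. Grows as a crank arm pointing to the machine's +x goes down; a quarter turn is 1.57. No stop. Stiff (0.16 N m): it stays where left and carries the crank. The crank has about 0.14 rad of play in the socket, so the roller lags it.
- crank: Loose steel crank, 0.22 kg, lying flat. Origin: on the boss axis where it meets the arm, 11 mm above the counter. z up, y to the square end, x along the arm to the handle. Boss, 22 mm square, y 0 to 48 mm; square drive end, 9 mm (last 4 mm: 6.6 mm), y 48 to 80. Flat arm y -6 to 0, 18 mm high, to x = 85 mm, where the handle is. Home: boss face on hub.
- crank_tip (a point): Centre of the end face of the crank's square end, at (0, 80, 0) mm in the crank's frame; 32 mm past the socket's mouth when the crank is fully home.
- crank_boss (a point): Middle of the crank's boss, on its axis, at (0, 24, 0) mm in the crank's frame; 22 mm square with flat sides, a good place to hold it. It is 56 mm behind the tip.
- crank_handle (a point): Point on the axis of the wooden handle, at (85, -58, 0) mm in the crank's frame. The handle, 22 mm in diameter and 85 mm long (y -8 to -93 mm), turns freely on its pin, parallel to the boss. With the crank home and let go, play lets it sag by up to about 20 mm.
- flour_jar: Bystander: white jar, 96 mm in diameter, 150 mm high; origin under its centre.
- oil_bottle: Bystander: green oil bottle, 66 mm in diameter, 210 mm high; origin under its centre.
- salt_shaker: Bystander: steel salt shaker, 44 mm in diameter, 78 mm high; origin under its centre.
- egg_bowl: Bystander: small white bowl, 110 mm in diameter, 45 mm high; origin under its centre.
- mug: Bystander: blue mug, 80 mm in diameter, 90 mm high; origin under its centre.
- dough_scraper: Bystander: steel dough scraper with a wooden grip, about 90 x 120 mm, 18 mm high; origin under its middle.
- wooden_spoon: Bystander: wooden spoon lying flat, 240 mm long; origin under its middle.
- pastry_brush: Bystander: pastry brush lying flat; origin under its middle.
Things that resemble listed ones, but are neither listed nor needed, are in the scene too. Leave any turquoise look-alike of the crank alone.

How it is judged:
By the outcome, as a careful person would: the job done as asked, in the order asked, and still so for the second after the job is handed in, with the robot touching nothing.
It also fails if it takes over 54 s, if anything falls off the work surface, if the arm or the gripper's body presses on something with over 40 N, if the wrist force passes 120 N, or if a joint passes its speed limit or range.

## Robot

A 6-joint arm with a two-finger parallel gripper is mounted at the origin on the work surface. World frame = base frame: x ahead of the robot, y to its left, z up, the work surface at z = 0. Lengths are in m, angles in rad, forces in N, time in s.
With the tool pointing down it reaches from about 0.3 to 0.875 m from the base axis. Payload 6.4 kg.
Tool frame: the origin (TCP) lies midway between the tips of the shut fingers; the grasp point (between the pads) lies 19 mm behind it; z points along the fingers, y is the direction in which the jaws open and shut (so a half turn about z gives the same grasp; the last joint's range is limited). The gripper opens to 85 mm and grips with 20 to 120 N. Pads are 22 mm wide; open, the fingers measure 114 mm over their backs; the gripper's body (76 mm by 85 mm) begins 54 mm behind the grasp point. The pads swing forward as they close: fully open they stand 13 mm farther back than shut.
Start: joints at [1.091, 0.181, 1.607, -0, 1.354, -0.206], TCP at [0.155, 0.554, 0.231] pointing down, gripper open.
Joint ranges: [-2.99, 2.99], [-0.89, 2.07], [0.3, 2.58], [-1.14, 4.28], [0, 2.63], [-3.12, 3.12]. Speed limits (rad/s): [2.57, 2.57, 3.01, 3.14, 3.14, 3.14].

## Interface

Orientations are given as a unit quaternion [x, y, z, w].
In Python, from bench import robot, vision, order gives the robot as it stands.
- The arm moves only by the shell command python3 -m creep 'ROWS' [FORCE]. ROWS is JSON, a list of rows, each an object of numbers: "gripper": the closure, from 0 (fully open) to 1 (shut); "x", "y", "z": the shift along the world's x, y, z in mm; "turn": the turn about the world's z in degrees. In form: [{"gripper": .., "x": .., "y": .., "z": .., "turn": ..}, ...]. A call has 1 to 8 rows; each row shifts and turns the pose as measured when the row begins; what a row does not reach is not made up. A row lasts 1/10 s, in which the tool goes at most 50 mm and 8.59 degrees, less where a joint would pass 70% of its speed; a pose out of reach is approached as far as the arm can. A call is refused whole if a number of a shift passes 50 or a number of a turn 8.59, either way. A call with a gripper value outside its range is refused whole. The fingers move at their own pace and stop on an object; FORCE is the grip in N (left out, the last holds). Time passes only in rows, so rows that do not move let the fingers close. It gives the time, the measured TCP pose, the force and the opening at its end, in the units of the state.
- robot.get_obs(): the state, without advancing time (a new reading comes with each control period).
- vision.camera(name): name is "side" or "top" or "wrist"; returns a dict with "color" (384x512x3 uint8, red, green, blue), "fx", "fy", "cx", "cy" (pixels), "R" (3x3) and "t" (3): a world point X has camera coordinates R X + t. Camera axes: x right, y down, z forward; pixel columns grow to the right and rows downward; lengths in m; the calibration is good to about 2 mm. A picture is of the moment at which its call begins. There is no depth.
- order.job_done(): hands the job in, once; it reports no verdict.
The state is a dict: "clock": time; "qpos": joint angles; "qd": joint speeds; "effort": joint torques, N m; "ee_pos": TCP position; "tool_rot": TCP orientation; "wrist_force": force on the tool from outside, world axes, zero at the start; "torque": the same for the moment, N m; "opening": finger opening in m.
Only numpy, scipy, OpenCV 4.12 (cv2) and the standard library are available. Lean on these libraries where they do the work, as an engineer would, in place of code of your own. Each camera call takes 0.05 s, during which the arm holds its last target. There are 200 camera calls.

## Working session

There is one attempt and no reset: what is moved stays moved. The work goes in short steps, Python scripts to look and compute and a shell command to move; the robot and the scene stay as the last step left them, time stands still between calls to the robot, and variables do not carry over. Pictures are saved under pics/ and viewed, about 8 in all and at most 12, crops included, and the job is handed in when it is done.

```bash
ls; mkdir -p pics; cat > h.py <<'E'
import numpy as np, cv2
from bench import robot, vision, order
def shot(n,f=None):
    c=vision.camera(n)
    if f: cv2.imwrite(f'pics/{f}.png',c['color'][:,:,::-1])
    return c
def ray(c,u,v):
    R=np.array(c['R']);t=np.array(c['t'])
    d=R.T@np.array([(u-c['cx'])/c['fx'],(v-c['cy'])/c['fy'],1]); return -R.T@t,d
def plane(c,u,v,z):
    o,d=ray(c,u,v); return o+d*(z-o[2])/d[2]
def tri(a,pa,b,pb):
    o1,d1=ray(a,*pa);o2,d2=ray(b,*pb)
    s=np.linalg.lstsq(np.c_[d1,-d2],o2-o1,rcond=None)[0]
    p,q=o1+s[0]*d1,o2+s[1]*d2
    return (p+q)/2,np.linalg.norm(p-q)
def proj(c,X):
    p=np.array(c['R'])@np.array(X)+np.array(c['t']); return c['fx']*p[0]/p[2]+c['cx'],c['fy']*p[1]/p[2]+c['cy']
E
python3 - <<'E'
from h import *
import pickle
cs={n:shot(n,n+'0') for n in('top','side')}
pickle.dump(cs,open('c0.pkl','wb'))
for n,c in cs.items(): print(n,c['fx'],-np.array(c['R']).T@np.array(c['t']),np.array(c['R']).round(2).tolist())
print(robot.get_obs())
E
```

```text
pics
top 449.0734511823607 [ 0.30216145 -0.03092706  1.55620811] [[-0.01, -1.0, 0.01], [-0.99, 0.01, -0.15], [0.15, -0.02, -0.99]]
side 405.22846296133457 [ 0.06070725 -0.7509127   0.97751324] [[0.83, -0.56, -0.01], [-0.41, -0.6, -0.69], [0.38, 0.57, -0.72]]
{'clock': 0.1, 'qpos': array([ 1.09068907e+00,  1.81455474e-01,  1.60793075e+00, -2.68060998e-05,
        1.35381315e+00, -2.06317737e-01]), 'qd': array([-3.22336829e-05, -2.18259912e-03, -1.51377174e-03,  3.42551156e-04,
        8.40786417e-04, -6.74456149e-04]), 'effort': array([-1.46682269e-04, -4.45870256e+01, -3.52244890e+01, -1.74076522e-04,
        4.03570783e-03, -1.11908298e-05]), 'ee_pos': array([0.15522879, 0.55311826, 0.2304696 ]), 'tool_rot': array([ 1.36464676e-01,  9.90644612e-01, -7.60913252e-04, -2.58019585e-04]), 'wrist_force': array([-0.16710338, -1.01126722, -0.19956696]), 'torque': array([ 0.02349535, -0.02203041,  0.05692607]), 'opening': 0.08523400308438397}
```

View pics/top0.png

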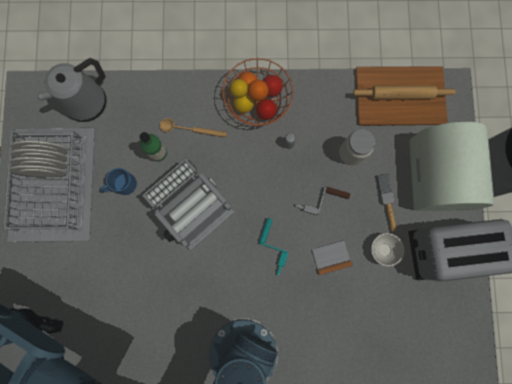

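View pics/side0.png

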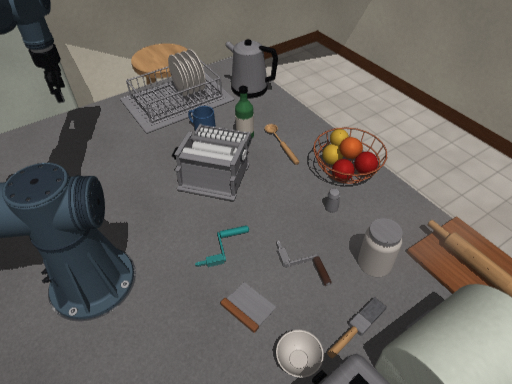

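Candidates for the crank: the steel crank with brown handle at top (322,200) / side (300,260), and the turquoise look-alike at top (272,248) / side (222,245). I choose the steel one; the machine is at top (188,205) / side (213,160). Now one close crop to check this and read pixels.

```bash
python3 - <<'E'
from h import *
import pickle
cs=pickle.load(open('c0.pkl','rb'))
def crop(n,u,v,w,h,W=400,H=300): return cv2.resize(cs[n]['color'][v:v+h,u:u+w,::-1],(W,H),interpolation=cv2.INTER_CUBIC)
a=np.vstack([np.hstack([crop('top',285,175,80,60),crop('side',265,230,80,60)]),np.hstack([crop('top',130,150,120,90),crop('side',165,115,120,90)])])
cv2.imwrite('pics/crop.png',a)
c=cs['top']
for p in [(188,205),(310,210),(323,190)]: print(plane(c,*p,0.02).round(3))
E
```

```text
[0.496 0.184 0.02 ]
[ 0.474 -0.236  0.02 ]
[ 0.543 -0.283  0.02 ]
```

View pics/crop.png

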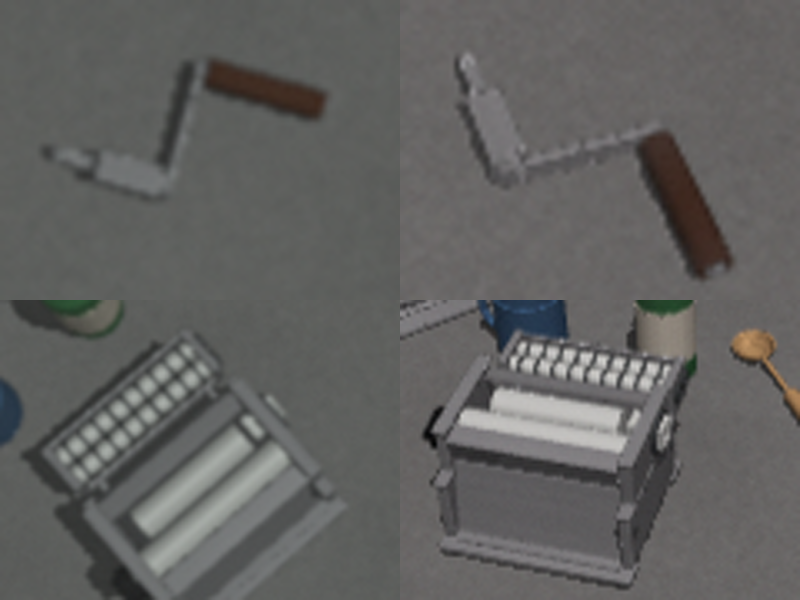

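The crop confirms it: the steel crank with brown handle has its tip at top px (294,205), boss about (312,209). The socket hub is at top (212.5,181.5) / side (244.5,154.6), on the up-right end plate, away from the cutter head's side.

```bash
python3 - <<'E'
from h import *
import pickle
cs=pickle.load(open('c0.pkl','rb'));T,S=cs['top'],cs['side']
t=lambda x,y:(285+x/5,175+y/5); s=lambda x,y:(265+(x-400)/5,230+y/5)
mt=lambda x,y:(130+x*.3,150+(y-300)*.3); ms=lambda x,y:(165+(x-400)*.3,115+(y-300)*.3)
P={}
for n,a,b in [('tip',t(45,152),s(465,60)),('bosstail',t(170,178),s(512,172)),('bosshead',t(97,167),s(480,100)),('h1',t(207,75),s(653,142)),('h2',t(325,104),s(715,268)),
 ('socket',mt(275,405),ms(665,432)),('basecorner',mt(343,505),ms(632,582)),('plate_near_top',mt(323,490),ms(628,465)),('plate_far_top',mt(238,385),ms(683,365)),('cutterR',mt(193,335),ms(683,357)),('leftplate_near',mt(90,512),ms(447,458))]:
    P[n],e=tri(T,a,S,b); print(n,P[n].round(4),'gap',round(e,4),plane(T,*a,.011).round(3),plane(S,*b,.011).round(3))
# gripper-plane edges, direction of plate top edge & rollers at fixed heights
ang=lambda a,b:np.degrees(np.arctan2(*(b-a)[1::-1]))
print('handle y dir',ang(plane(T,*t(325,104),.015),plane(T,*t(207,75),.015)),ang(plane(S,*s(715,268),.015),plane(S,*s(653,142),.015)))
print('boss dir',ang(plane(T,*t(170,178),.011),plane(T,*t(45,152),.011)))
print('plate dir (mach x)',ang(plane(T,*mt(325,493),.141),plane(T,*mt(238,385),.141)))
print('cutter edge(mach -y)',ang(plane(T,*mt(45,450),.115),plane(T,*mt(190,333),.115)))
E
```

```text
tip [ 0.4952 -0.1838  0.0039] gap 0.0056 [ 0.492 -0.182  0.011] [ 0.495 -0.189  0.011]
bosstail [ 0.4716 -0.2675  0.0126] gap 0.0021 [ 0.473 -0.268  0.011] [ 0.471 -0.266  0.011]
bosshead [ 0.4821 -0.2181  0.0144] gap 0.0034 [ 0.481 -0.218  0.011] [ 0.485 -0.217  0.011]
h1 [ 0.5455 -0.2967  0.015 ] gap 0.0032 [ 0.545 -0.297  0.011] [ 0.549 -0.295  0.011]
h2 [ 0.5233 -0.3779  0.014 ] gap 0.0008 [ 0.523 -0.378  0.011] [ 0.525 -0.377  0.011]
socket [0.5611 0.0917 0.1144] gap 0.0011 [0.579 0.101 0.011] [0.622 0.192 0.011]
basecorner [0.4759 0.0291 0.0089] gap 0.0058 [0.473 0.03  0.011] [0.478 0.026 0.011]
plate_near_top [0.4803 0.0398 0.1511] gap 0.018 [0.489 0.051 0.011] [0.561 0.17  0.011]
plate_far_top [0.5836 0.1164 0.1664] gap 0.0282 [0.601 0.139 0.011] [0.7   0.277 0.011]
cutterR [0.6315 0.1705 0.1221] gap 0.0043 [0.655 0.187 0.011] [0.708 0.29  0.011]
leftplate_near [ 0.4437  0.3031 -0.0084] gap 0.0564 [0.469 0.291 0.011] [0.409 0.289 0.011]
handle y dir 75.3469369348723 73.58116282415833
boss dir 77.49305868048779
plate dir (mach x) 38.283483859585814
cutter edge(mach -y) -50.48826444677573
```

```bash
python3 -m creep '[{"x":18,"y":-44,"turn":-6},{"x":18,"y":-44,"turn":-6},{"x":18,"y":-44,"turn":-6},{"x":18,"y":-44,"turn":-6},{"x":18,"y":-44,"turn":-6},{"x":18,"y":-44,"turn":-6},{"x":18,"y":-44,"turn":-6},{"x":18,"y":-44,"turn":-6}]'
python3 -m creep '[{"x":18,"y":-44,"turn":-6},{"x":18,"y":-44,"turn":-6},{"x":18,"y":-44,"turn":-6},{"x":18,"y":-44,"turn":-6},{"x":18,"y":-44,"turn":-6},{"x":18,"y":-44,"turn":-6},{"x":18,"y":-44,"turn":-6},{"gripper":0}]'
python3 -c "
from scipy.spatial.transform import Rotation as R
from bench import robot
o=robot.get_obs();print(o['ee_pos'],R.from_quat(o['tool_rot']).as_matrix()[:,1:],o['qpos'])"
```

```text
[0.15522879 0.55311826 0.2304696 ] [[ 2.70375599e-01 -7.18886984e-04]
 [ 9.62753626e-01 -1.43716811e-03]
 [-1.57801034e-03 -9.99998709e-01]] [ 1.09068907e+00  1.81455474e-01  1.60793075e+00 -2.68060998e-05
  1.35381315e+00 -2.06317737e-01]schema error: expected keys gripper, x, y, z, turn
schema error: expected keys gripper, x, y, z, turn
```

```bash
python3 -m creep '[{"gripper":0,"x":18,"y":-44,"z":0,"turn":-6},{"gripper":0,"x":18,"y":-44,"z":0,"turn":-6},{"gripper":0,"x":18,"y":-44,"z":0,"turn":-6},{"gripper":0,"x":18,"y":-44,"z":0,"turn":-6},{"gripper":0,"x":18,"y":-44,"z":0,"turn":-6},{"gripper":0,"x":18,"y":-44,"z":0,"turn":-6},{"gripper":0,"x":18,"y":-44,"z":0,"turn":-6},{"gripper":0,"x":18,"y":-44,"z":0,"turn":-6}]'
python3 -m creep '[{"gripper":0,"x":18,"y":-44,"z":0,"turn":-6},{"gripper":0,"x":18,"y":-44,"z":0,"turn":-6},{"gripper":0,"x":18,"y":-44,"z":0,"turn":-6},{"gripper":0,"x":18,"y":-44,"z":0,"turn":-6},{"gripper":0,"x":18,"y":-44,"z":0,"turn":-6},{"gripper":0,"x":18,"y":-44,"z":0,"turn":-6},{"gripper":0,"x":18,"y":-44,"z":0,"turn":-6},{"gripper":0,"x":0,"y":0,"z":0,"turn":0}]'
cat >> h.py <<'E'
def st():
    from scipy.spatial.transform import Rotation as Ro
    o=robot.get_obs();M=Ro.from_quat(o['tool_rot']).as_matrix()
    print('t',round(o['clock'],2),'p',o['ee_pos'].round(4),'yawY',round(np.degrees(np.arctan2(M[1,1],M[0,1])),1),'F',o['wrist_force'].round(1),'op',round(o['opening'],4))
    return o
E
python3 -c "
from h import *
st()"
```

```text
clock: 0.9
ee_pos: [0.2975, 0.1918, 0.226]
tool_rot: [0.536, 0.844, -0.002, -0.002]
wrist_force: [0.5, -0.7, 0.6]
opening: 0.0852
clock: 1.7
ee_pos: [0.4253, -0.1351, 0.2257]
tool_rot: [0.815, 0.579, -0.0, 0.0]
wrist_force: [-0.5, -0.0, -0.7]
opening: 0.0855
t 1.7 p [ 0.4253 -0.1351  0.2257] yawY -19.2 F [-0.5 -0.  -0.7] op 0.0855
```

Good tracking. Over to the boss (0.479, -0.243), yaw about -14.5, and look.

```bash
python3 -m creep '[{"gripper":0,"x":18,"y":-36,"z":0,"turn":2},{"gripper":0,"x":18,"y":-36,"z":0,"turn":2},{"gripper":0,"x":18,"y":-36,"z":0,"turn":1},{"gripper":0,"x":0,"y":0,"z":0,"turn":0}]'
python3 - <<'E'
from h import *
import pickle
st();c=shot('wrist','w1');pickle.dump(c,open('w1.pkl','wb'))
print(-np.array(c['R']).T@np.array(c['t']), proj(c,(.479,-.243,.011)),proj(c,(.495,-.186,.011)))
E
```

```text
clock: 2.1
ee_pos: [0.4791, -0.2457, 0.2231]
tool_rot: [0.788, 0.616, -0.0, -0.003]
wrist_force: [-0.4, 0.7, 0.1]
opening: 0.0854
t 2.1 p [ 0.4791 -0.2457  0.2231] yawY -14.0 F [-0.4  0.7  0.1] op 0.0854
[ 0.49728598 -0.17427215  0.36677423] (np.float64(255.21048694727415), np.float64(164.82399291784913)) (np.float64(256.6158100111833), np.float64(118.02465031703316))
```

View pics/w1.png

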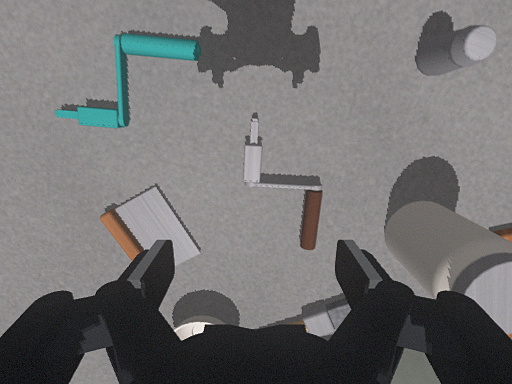

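The wrist view shows the steel crank: tip (255,114), boss from (254,144) to (252,184), handle (311,220), with the turquoise one at upper left, clear of it.

```bash
python3 - <<'E'
from h import *
import pickle
c=pickle.load(open('w1.pkl','rb'));cs=pickle.load(open('c0.pkl','rb'))
a=plane(c,255,114,.014);h=plane(c,253.5,144,.02);b=plane(c,252,182,.02);h1=plane(c,315,190,.02);h2=plane(c,309,249,.02)
ang=lambda a,b:np.degrees(np.arctan2(*(b-a)[1::-1]))
print(a,h,b,'mid',(h+b)/2,'len',np.linalg.norm(a-b),ang(b,a),ang(b,h),ang(h2,h1))
for n,p,q in [('h',(253.5,144),(291,205)),]: pass
# height check: wrist+side triangulation of tip, boss head, handle end
for n,w,s in [('tip',(255,114),(278,242)),('head',(253.5,144),(281,250)),('h2',(309,249),(328,283.6))]: print(n,tri(c,w,cs['side'],s))
E
```

```text
[ 0.49424085 -0.18077215  0.014     ] [ 0.48376308 -0.21516662  0.02      ] [ 0.46994543 -0.26222395  0.02      ] mid [ 0.47685426 -0.23869528  0.02      ] len 0.0852095181591122 73.39122518968755 73.63594310226065 74.0240711774306
tip (array([ 0.49624963, -0.18258184,  0.00292938]), np.float64(0.0052939280023388295))
head (array([ 0.48417982, -0.21667513,  0.01172218]), np.float64(0.001821163844965077))
h2 (array([ 0.52370522, -0.37831339,  0.01459262]), np.float64(0.0006276150097729134))
```

```bash
python3 -m creep '[{"gripper":0,"x":-2,"y":5,"z":-45,"turn":-2},{"gripper":0,"x":0,"y":0,"z":-45,"turn":0},{"gripper":0,"x":0,"y":0,"z":-45,"turn":0},{"gripper":0,"x":0,"y":0,"z":-40,"turn":0},{"gripper":0,"x":0,"y":0,"z":-20,"turn":0},{"gripper":0,"x":0,"y":0,"z":0,"turn":0}]'
python3 -c "
from h import *
st()"
```

```text
clock: 2.75
ee_pos: [0.4732, -0.2292, 0.0239]
tool_rot: [0.797, 0.603, 0.0, -0.004]
wrist_force: [0.3, 0.4, 0.2]
opening: 0.0853
t 2.75 p [ 0.4732 -0.2292  0.0239] yawY -15.8 F [0.3 0.4 0.2] op 0.0853
```

```bash
python3 -m creep '[{"gripper":0,"x":4,"y":-11,"z":-10,"turn":0},{"gripper":0,"x":0,"y":0,"z":-9,"turn":0},{"gripper":0,"x":0,"y":0,"z":0,"turn":0}]'
python3 -c "
from h import *
st()"
```

```text
clock: 3.05
ee_pos: [0.4774, -0.2374, 0.0068]
tool_rot: [0.797, 0.605, 0.001, -0.004]
wrist_force: [0.0, 0.6, 0.1]
opening: 0.0854
t 3.05 p [ 0.4774 -0.2374  0.0068] yawY -15.6 F [0.  0.6 0.1] op 0.0854
```

```bash
python3 -m creep '[{"gripper":0,"x":0,"y":-2,"z":-4,"turn":0},{"gripper":1,"x":0,"y":0,"z":0,"turn":0},{"gripper":1,"x":0,"y":0,"z":0,"turn":0},{"gripper":1,"x":0,"y":0,"z":0,"turn":0},{"gripper":1,"x":0,"y":0,"z":0,"turn":0},{"gripper":1,"x":0,"y":0,"z":0,"turn":0},{"gripper":1,"x":0,"y":0,"z":0,"turn":0},{"gripper":1,"x":0,"y":0,"z":0,"turn":0}]' 80
python3 -c "
from h import *
st()"
```

```text
clock: 3.85
ee_pos: [0.4792, -0.2397, 0.0066]
tool_rot: [0.796, 0.605, 0.001, -0.002]
wrist_force: [1.3, -0.4, -0.1]
opening: 0.0199
t 3.85 p [ 0.4792 -0.2397  0.0066] yawY -15.6 F [ 1.3 -0.4 -0.1] op 0.0199
```

```bash
python3 -m creep '[{"gripper":1,"x":0,"y":0,"z":15,"turn":0},{"gripper":1,"x":0,"y":0,"z":25,"turn":0},{"gripper":1,"x":0,"y":0,"z":40,"turn":0},{"gripper":1,"x":0,"y":0,"z":40,"turn":0},{"gripper":1,"x":0,"y":0,"z":40,"turn":0},{"gripper":1,"x":10,"y":20,"z":30,"turn":5},{"gripper":1,"x":15,"y":30,"z":0,"turn":6},{"gripper":1,"x":15,"y":30,"z":0,"turn":6}]'
python3 -m creep '[{"gripper":1,"x":15,"y":30,"z":0,"turn":6},{"gripper":1,"x":15,"y":30,"z":0,"turn":6},{"gripper":1,"x":15,"y":30,"z":0,"turn":6},{"gripper":1,"x":15,"y":30,"z":0,"turn":6},{"gripper":1,"x":15,"y":20,"z":0,"turn":6},{"gripper":1,"x":5,"y":5,"z":0,"turn":2},{"gripper":1,"x":0,"y":0,"z":0,"turn":0}]'
python3 -c "
from h import *
st()"
```

```text
clock: 4.65
ee_pos: [0.5146, -0.1577, 0.2083]
tool_rot: [0.697, 0.717, -0.001, -0.003]
wrist_force: [-0.2, -0.0, -3.2]
opening: 0.0199
clock: 5.35
ee_pos: [0.5959, -0.002, 0.2147]
tool_rot: [0.46, 0.888, -0.001, -0.002]
wrist_force: [-1.2, -0.3, -2.1]
opening: 0.0203
t 5.35 p [ 0.5959 -0.002   0.2147] yawY 35.2 F [-1.2 -0.3 -2.1] op 0.0203
```

```bash
python3 -m creep '[{"gripper":1,"x":20,"y":6,"z":-15,"turn":4},{"gripper":1,"x":12,"y":6,"z":-10,"turn":0},{"gripper":1,"x":0,"y":0,"z":0,"turn":0}]'
python3 - <<'E'
from h import *
import pickle
st();C={n:shot(n) for n in('wrist','top','side')};pickle.dump(C,open('c2.pkl','wb'))
rz=lambda n,u,v,w,h,W,H: cv2.resize(C[n]['color'][v:v+h,u:u+w,::-1],(W,H),interpolation=cv2.INTER_CUBIC)
cv2.imwrite('pics/v2.png',np.vstack([np.hstack([rz('top',160,140,120,90,400,300),rz('side',205,95,120,90,400,300)]),np.hstack([rz('wrist',0,0,512,384,400,300),rz('wrist',180,0,200,150,400,300)])]))
E
```

```text
clock: 5.65
ee_pos: [0.6272, 0.0075, 0.1904]
tool_rot: [0.431, 0.903, -0.002, -0.002]
wrist_force: [-1.0, 0.9, -3.3]
opening: 0.0199
t 5.65 p [0.6272 0.0075 0.1904] yawY 39.0 F [-1.   0.9 -3.3] op 0.0199
```

View pics/v2.png

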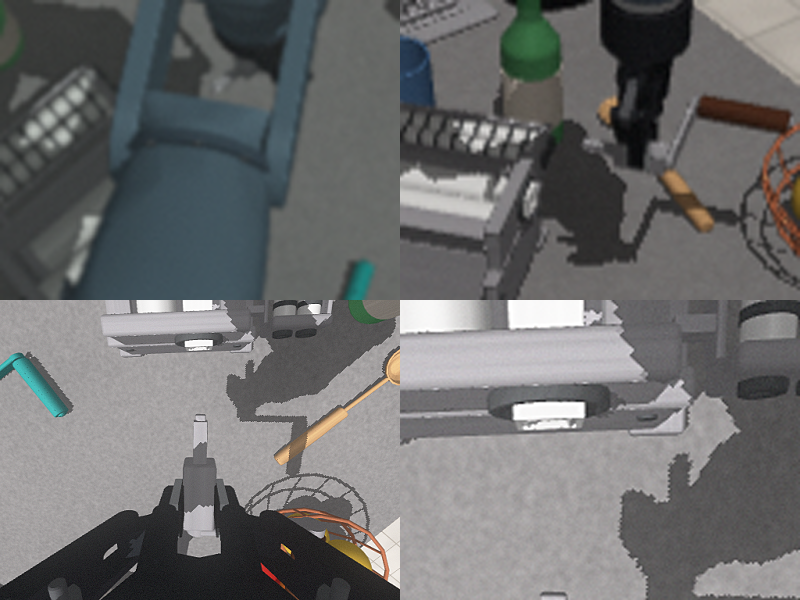

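The crank is held straight: tip at wrist (256,146), hub about (254,57), machine base edge (181,68)-(324,65). One closer crop for the fit.

```bash
python3 - <<'E'
from h import *
import pickle
C=pickle.load(open('c2.pkl','rb'));c=C['wrist']
cv2.imwrite('pics/v3.png',cv2.resize(c['color'][0:150,140:340,::-1],(800,600),interpolation=cv2.INTER_CUBIC))
print(-np.array(c['R']).T@np.array(c['t']),np.array(c['R']).round(3))
print([np.round(proj(c,x),1) for x in ((.561,.092,.115),(.561,.092,.127))])
E
```

```text
[0.58078753 0.065305   0.33401532] [[ 0.778  0.629 -0.006]
 [ 0.603 -0.743  0.289]
 [ 0.177 -0.228 -0.957]]
[array([258.1,  60.4]), array([258.2,  57.4])]
```

View pics/v3.png

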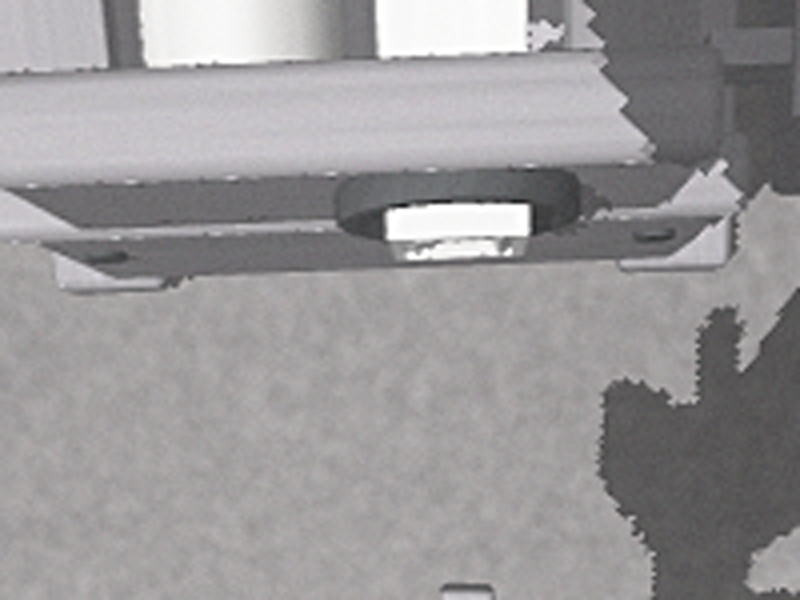

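```bash
python3 - <<'E'
from h import *
import pickle
C=pickle.load(open('c2.pkl','rb'));c=C['wrist'];s=C['side'];cs=pickle.load(open('c0.pkl','rb'))
f=lambda x,y:(140+x/4,y/4)
ang=lambda a,b:np.degrees(np.arctan2(*(b-a)[1::-1]))
print('plate',ang(plane(c,*f(0,188),.141),plane(c,*f(655,160),.141)))
print('rollerside edge',ang(plane(c,*f(0,75),.141),plane(c,*f(600,52),.141)))
print('feet',ang(plane(c,*f(65,291),.0),plane(c,*f(722,269),.0)))
print('hubedge',ang(plane(c,*f(388,241),.127),plane(c,*f(532,234),.127)),np.linalg.norm(plane(c,*f(388,241),.127)-plane(c,*f(532,234),.127)))
m=plane(c,*f(460,237.5),.127);print('mouth',m)
az=.1904+.0044
tip=plane(c,*f(467,586),az+.0033);print('tip',tip)
# boss sides in wrist panel (scale 1.28): head mid, tail mid
b=plane(c,256,(458-300)*1.28,az+.011);print('boss head top',b,'len',np.linalg.norm(b-tip), 'crank dir',ang(b,tip))
print('boss from TCP', np.array([.6272,.0075]))
print('wrist+side0 socket', tri(c,f(460,237.5),cs['side'],(244.5,153)))
print('wrist+top0 socket', tri(c,f(460,237.5),cs['top'],(213,181.5)))
E
```

```text
plate 41.08206769178665
rollerside edge 40.778042882573416
feet 40.67965232207585
hubedge 41.442076513854964 0.02465659166137051
mouth [0.56005941 0.08969812 0.127     ]
tip [0.59236498 0.05157481 0.1981    ]
boss head top [0.60859749 0.03098786 0.2058    ] len 0.02732410573020262 crank dir 128.25525864221734
boss from TCP [0.6272 0.0075]
wrist+side0 socket (array([0.56016842, 0.08975158, 0.12328553]), np.float64(0.0012172199044862132))
wrist+top0 socket (array([0.55941022, 0.09006356, 0.12090091]), np.float64(0.0007067176789226171))
```

```bash
python3 -m creep '[{"gripper":1,"x":0,"y":0,"z":-30,"turn":2.4},{"gripper":1,"x":0,"y":0,"z":-30,"turn":0},{"gripper":1,"x":0,"y":0,"z":-18,"turn":0},{"gripper":1,"x":-8,"y":11,"z":0,"turn":0},{"gripper":1,"x":0,"y":0,"z":0,"turn":0}]'
python3 - <<'E'
from h import *
o=st();p=o['ee_pos'];u=np.array([-.6547,.7559]);d=np.array([.560,.0897])-p[:2]
print('along to mouth(tip)',d@u-.0562,'lateral err (mach x)',d@np.array([.7559,.6547]),'dz',.1106-p[2])
E
```

```text
clock: 6.3
ee_pos: [0.6182, 0.0145, 0.1179]
tool_rot: [0.414, 0.91, -0.001, 0.003]
wrist_force: [0.1, 0.9, -1.9]
opening: 0.0199
t 6.3 p [0.6182 0.0145 0.1179] yawY 41.1 F [ 0.1  0.9 -1.9] op 0.0199
along to mouth(tip) 0.038730759850255134 lateral err (mach x) 0.005262889463161828 dz -0.007315521385586554
```

```bash
python3 -m creep '[{"gripper":1,"x":-2,"y":9,"z":-4,"turn":0.3},{"gripper":1,"x":-6,"y":8,"z":-4,"turn":0},{"gripper":1,"x":0,"y":0,"z":0,"turn":0}]'
python3 - <<'E'
from h import *
import pickle
o=st();p=o['ee_pos'];u=np.array([-.6547,.7559]);d=np.array([.560,.0897])-p[:2]
print('along to mouth(tip)',d@u-.0562,'lateral err (mach x)',d@np.array([.7559,.6547]),'dz',.1106-p[2])
C={n:shot(n) for n in('wrist','side')};pickle.dump(C,open('c3.pkl','wb'))
rz=lambda n,u,v,w,h,W,H: cv2.resize(C[n]['color'][v:v+h,u:u+w,::-1],(W,H),interpolation=cv2.INTER_CUBIC)
cv2.imwrite('pics/v4.png',np.vstack([rz('wrist',190,80,133,75,800,450)[:300],rz('side',225,130,80,30,800,300)]))
E
```

```text
clock: 6.6
ee_pos: [0.6109, 0.0327, 0.1134]
tool_rot: [0.412, 0.911, -0.0, 0.005]
wrist_force: [0.3, -0.8, -2.8]
opening: 0.02
t 6.6 p [0.6109 0.0327 0.1134] yawY 41.4 F [ 0.3 -0.8 -2.8] op 0.02
along to mouth(tip) 0.020236925258473343 lateral err (mach x) -0.0011814045478205908 dz -0.0028032795638749247
```

View pics/v4.png

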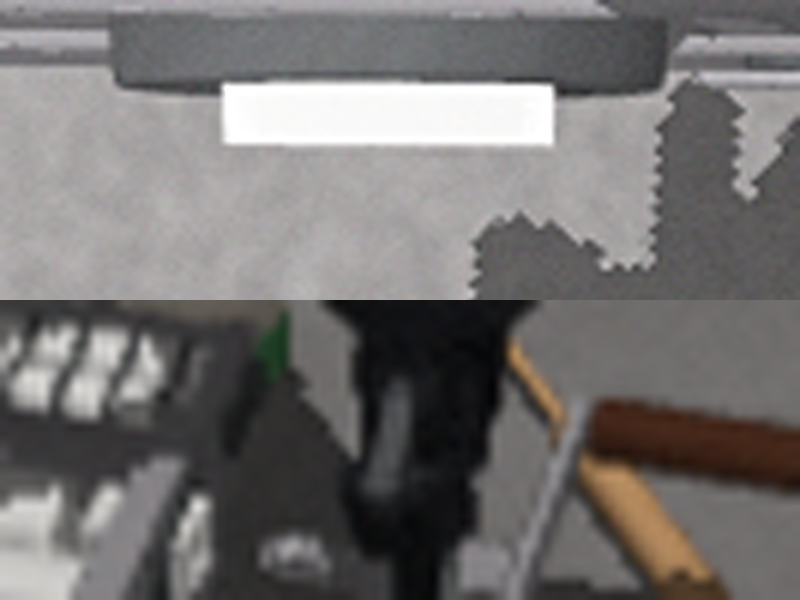

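```bash
python3 - <<'E'
from h import *
import pickle
C=pickle.load(open('c3.pkl','rb'));c=C['wrist'];s=C['side']
print(tri(c,(256.7,146.5),s,(251.3,154.5)), 'expected tip', np.array([.6109,.0327])+.0562*np.array([-.6547,.7559]))
print('hub',tri(c,(254.5,80+145/6.015),s,(244.3,152.5)))
print(proj(s,(.560,.0897,.115)),proj(s,(.574,.0752,.1178)))
E
python3 -m creep '[{"gripper":1,"x":-1,"y":-1,"z":-3,"turn":0},{"gripper":1,"x":0,"y":0,"z":0,"turn":0}]'
python3 -c "
from h import *
st()"
```

```text
(array([0.57540742, 0.07472947, 0.1197253 ]), np.float64(0.002498556328251)) expected tip [0.57410586 0.07518158]
hub (array([0.56020078, 0.08953675, 0.12541203]), np.float64(0.00020213426930245187))
(np.float64(244.3697998009308), np.float64(154.9531184021137)) (np.float64(250.48188109487447), np.float64(155.12248342648786))
clock: 6.9
ee_pos: [0.6118, 0.0305, 0.1116]
tool_rot: [0.412, 0.911, -0.0, 0.007]
wrist_force: [-0.1, 0.7, -2.8]
opening: 0.0202
t 6.9 p [0.6118 0.0305 0.1116] yawY 41.4 F [-0.1  0.7 -2.8] op 0.0202
```

```bash
cat >> h.py <<'E'
def fit():
    o=st();p=o['ee_pos'];d=np.array([.560,.0897])-p[:2]
    print('to home mm',round(1e3*(d@[-.6547,.7559])-24.2,1),'lat',round(1e3*(d@[.7559,.6547]),1),'dz',round(110.6-1e3*p[2],1),o['tool_rot'].round(4),o['torque'].round(2))
E
python3 -m creep '[{"gripper":1,"x":-5.5,"y":6,"z":-1,"turn":0},{"gripper":1,"x":-5.5,"y":6,"z":0,"turn":0},{"gripper":1,"x":-5.5,"y":6,"z":0,"turn":0},{"gripper":1,"x":0,"y":0,"z":0,"turn":0}]'
python3 -c "
from h import *
fit()"
```

```text
clock: 7.3
ee_pos: [0.5937, 0.0495, 0.1102]
tool_rot: [0.412, 0.911, -0.0, 0.007]
wrist_force: [0.3, 0.1, -3.7]
opening: 0.0203
t 7.3 p [0.5937 0.0495 0.1102] yawY 41.3 F [ 0.3  0.1 -3.7] op 0.0203
to home mm 28.2 lat 0.8 dz 0.4 [ 4.121e-01  9.111e-01 -3.000e-04  6.500e-03] [-0.03  0.09 -0.01]
```

```bash
python3 -m creep '[{"gripper":1,"x":-2.7,"y":4,"z":0,"turn":0},{"gripper":1,"x":-3.3,"y":3.8,"z":0,"turn":0},{"gripper":1,"x":0,"y":0,"z":0,"turn":0}]'
python3 -c "
from h import *
fit()"
```

```text
clock: 7.6
ee_pos: [0.5875, 0.0582, 0.1108]
tool_rot: [0.412, 0.911, -0.0, 0.007]
wrist_force: [-0.6, 1.2, -3.5]
opening: 0.0199
t 7.6 p [0.5875 0.0582 0.1108] yawY 41.4 F [-0.6  1.2 -3.5] op 0.0199
to home mm 17.6 lat -0.2 dz -0.2 [ 4.119e-01  9.112e-01 -2.000e-04  7.200e-03] [-0.02  0.14 -0.04]
```

```bash
python3 -m creep '[{"gripper":1,"x":-3.3,"y":3.8,"z":0,"turn":0},{"gripper":1,"x":-3.3,"y":3.8,"z":0,"turn":0},{"gripper":1,"x":-1,"y":1,"z":0,"turn":0},{"gripper":1,"x":0,"y":0,"z":0,"turn":0}]'
python3 -c "
from h import *
fit()"
```

```text
clock: 8.0
ee_pos: [0.5791, 0.0676, 0.1108]
tool_rot: [0.412, 0.911, -0.0, 0.007]
wrist_force: [-1.0, -0.9, -3.0]
opening: 0.0202
t 8.0 p [0.5791 0.0676 0.1108] yawY 41.4 F [-1.  -0.9 -3. ] op 0.0202
to home mm 5.0 lat -0.0 dz -0.2 [ 4.118e-01  9.112e-01 -2.000e-04  7.100e-03] [ 0.    0.07 -0.03]
```

```bash
python3 -m creep '[{"gripper":1,"x":-2,"y":2.3,"z":0,"turn":0},{"gripper":1,"x":-1.3,"y":1.5,"z":0,"turn":0},{"gripper":1,"x":-1.3,"y":1.5,"z":0,"turn":0}]'
python3 -c "
from h import *
fit()"
python3 -m creep '[{"gripper":1,"x":-1.3,"y":1.5,"z":0,"turn":0},{"gripper":1,"x":-1.3,"y":1.5,"z":0,"turn":0}]'
python3 -c "
from h import *
fit()"
```

```text
clock: 8.3
ee_pos: [0.5758, 0.0715, 0.1111]
tool_rot: [0.412, 0.911, -0.001, 0.009]
wrist_force: [7.5, -9.6, -7.9]
opening: 0.0205
t 8.3 p [0.5758 0.0715 0.1111] yawY 41.4 F [ 7.5 -9.6 -7.9] op 0.0205
to home mm -0.1 lat -0.1 dz -0.5 [ 4.119e-01  9.112e-01 -8.000e-04  9.200e-03] [-1.58 -1.15  0.08]
clock: 8.5
ee_pos: [0.5759, 0.0714, 0.1115]
tool_rot: [0.412, 0.911, -0.002, 0.013]
wrist_force: [3.4, -5.0, -7.1]
opening: 0.0197
t 8.5 p [0.5759 0.0714 0.1115] yawY 41.3 F [ 3.4 -5.  -7.1] op 0.0197
to home mm 0.1 lat -0.1 dz -0.9 [ 0.412   0.9111 -0.0019  0.0132] [-0.99 -0.68  0.04]
```

```bash
python3 -m creep '[{"gripper":1,"x":-2.6,"y":3,"z":0,"turn":0},{"gripper":1,"x":-2.6,"y":3,"z":0,"turn":0}]'
python3 -c "
from h import *
fit()"
python3 -m creep '[{"gripper":0.5,"x":0,"y":0,"z":0,"turn":0},{"gripper":0.3,"x":0,"y":0,"z":0,"turn":0},{"gripper":0,"x":0,"y":0,"z":0,"turn":0},{"gripper":0,"x":0,"y":0,"z":0,"turn":0},{"gripper":0,"x":0,"y":0,"z":20,"turn":0},{"gripper":0,"x":0,"y":0,"z":40,"turn":0},{"gripper":0,"x":0,"y":0,"z":40,"turn":0},{"gripper":0,"x":0,"y":0,"z":0,"turn":0}]'
python3 - <<'E'
from h import *
import pickle
fit()
C={n:shot(n) for n in('wrist','side')};pickle.dump(C,open('c4.pkl','wb'))
rz=lambda n,u,v,w,h,W,H: cv2.resize(C[n]['color'][v:v+h,u:u+w,::-1],(W,H),interpolation=cv2.INTER_CUBIC)
cv2.imwrite('pics/v5.png',np.hstack([rz('wrist',0,0,512,384,400,300),rz('side',220,105,80,60,400,300)]))
E
```

```text
clock: 8.7
ee_pos: [0.576, 0.0714, 0.1122]
tool_rot: [0.412, 0.911, -0.004, 0.021]
wrist_force: [9.3, -12.4, -10.5]
opening: 0.02
t 8.7 p [0.576  0.0714 0.1122] yawY 41.3 F [  9.3 -12.4 -10.5] op 0.02
to home mm 0.1 lat -0.1 dz -1.6 [ 0.4122  0.9108 -0.004   0.0206] [-1.96 -1.51  0.04]
clock: 9.5
ee_pos: [0.5752, 0.0723, 0.2158]
tool_rot: [0.412, 0.911, -0.004, 0.02]
wrist_force: [0.6, -0.2, 0.7]
opening: 0.0855
t 9.5 p [0.5752 0.0723 0.2158] yawY 41.3 F [ 0.6 -0.2  0.7] op 0.0855
to home mm -1.1 lat -0.1 dz -105.2 [ 0.4122  0.9109 -0.0036  0.0199] [0.05 0.03 0.  ]
```

View pics/v5.png

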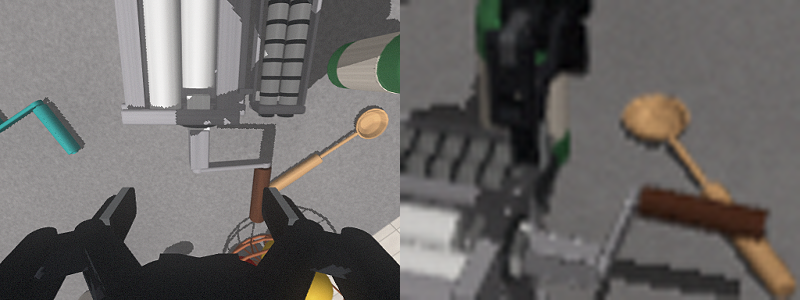

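The crank is in the socket with the boss against the hub. Its handle runs from wrist (335,215) to (329,283) and from side (268,145) to (293,149).

```bash
python3 - <<'E'
from h import *
import pickle
C=pickle.load(open('c4.pkl','rb'));c,s=C['wrist'],C['side']
a,ea=tri(c,(335.4,215),s,(268,145.4));b,eb=tri(c,(329,283),s,(293.2,149.4));print(a,ea,b,eb,np.linalg.norm(a-b))
for p in(a,b):
    d=p[:2]-[.560,.0897];print('mach x',d@[.7559,.6547],'y',d@[-.6547,.7559],'z',p[2]-.115)
E
```

```text
[0.66039346 0.10095113 0.09904356] 0.0004975587961043675 [0.71794106 0.03838293 0.097074  ] 0.0007426694168324314 0.08503167367663833
mach x 0.08325353444337497 y -0.057222867648213833 z -0.01595644411517104
mach x 0.08579035817306951 y -0.14219458670775983 z -0.017925997779909594
```

```bash
python3 -m creep '[{"gripper":0,"x":40,"y":-4,"z":0,"turn":0},{"gripper":0,"x":40,"y":-4,"z":0,"turn":0},{"gripper":0,"x":35,"y":-4,"z":0,"turn":0},{"gripper":0,"x":0,"y":0,"z":-30,"turn":0},{"gripper":0,"x":0,"y":0,"z":0,"turn":0}]'
python3 -c "
from h import *
fit()"
```

```text
clock: 10.1
ee_pos: [0.6845, 0.0616, 0.1694]
tool_rot: [0.412, 0.911, -0.007, 0.009]
wrist_force: [-0.7, 0.3, -1.6]
opening: 0.0854
t 10.1 p [0.6845 0.0616 0.1694] yawY 41.4 F [-0.7  0.3 -1.6] op 0.0854
to home mm 78.6 lat -75.7 dz -58.8 [ 0.4116  0.9113 -0.0075  0.0086] [ 0.02  0.05 -0.07]
```

```bash
python3 -m creep '[{"gripper":0,"x":13,"y":-3,"z":-30,"turn":0},{"gripper":0,"x":0,"y":0,"z":-30,"turn":0},{"gripper":0,"x":0,"y":0,"z":-20,"turn":0},{"gripper":0,"x":0,"y":0,"z":0,"turn":0}]'
python3 -c "
from h import *
fit()"
```

```text
clock: 10.5
ee_pos: [0.6949, 0.0593, 0.0857]
tool_rot: [0.411, 0.911, -0.008, 0.006]
wrist_force: [-1.0, -0.1, -1.5]
opening: 0.0856
t 10.5 p [0.6949 0.0593 0.0857] yawY 41.4 F [-1.  -0.1 -1.5] op 0.0856
to home mm 87.1 lat -82.0 dz 24.9 [ 0.4113  0.9115 -0.0083  0.006 ] [ 0.05  0.07 -0.  ]
```

```bash
python3 -m creep '[{"gripper":0,"x":1,"y":0,"z":-7,"turn":0},{"gripper":1,"x":0,"y":0,"z":0,"turn":0},{"gripper":1,"x":0,"y":0,"z":0,"turn":0},{"gripper":1,"x":0,"y":0,"z":0,"turn":0},{"gripper":1,"x":0,"y":0,"z":0,"turn":0},{"gripper":1,"x":0,"y":0,"z":0,"turn":0},{"gripper":1,"x":0,"y":0,"z":0,"turn":0},{"gripper":1,"x":0,"y":0,"z":0,"turn":0}]' 50
python3 -c "
from h import *
fit()"
```

```text
clock: 11.3
ee_pos: [0.6981, 0.0601, 0.0852]
tool_rot: [0.411, 0.912, -0.007, 0.009]
wrist_force: [-0.3, -0.6, -0.2]
opening: 0.0204
t 11.3 p [0.6981 0.0601 0.0852] yawY 41.5 F [-0.3 -0.6 -0.2] op 0.0204
to home mm 88.6 lat -85.0 dz 25.4 [ 0.4109  0.9116 -0.0069  0.0092] [-0.02 -0.04  0.02]
```

```bash
cat >> h.py <<'E'
def arc():
    o=st();p=o['ee_pos'];d=p[:2]-[.560,.0897]
    x=1e3*(d@[.7559,.6547]);z=1e3*p[2]-85.2+98.5-115
    print('handle mach x',round(x,1),'y',round(1e3*(d@[-.6547,.7559]),1),'z rel',round(z,1),'phi',round(np.arctan2(-z,x),3),'r',round(np.hypot(x,z),1),o['tool_rot'].round(3)[2:],o['torque'].round(2))
E
python3 -m creep '[{"gripper":1,"x":-2.7,"y":-2.4,"z":-13,"turn":0},{"gripper":1,"x":-4,"y":-3.4,"z":-11.6,"turn":0},{"gripper":1,"x":0,"y":0,"z":0,"turn":0}]'
python3 -c "
from h import *
arc()"
```

```text
clock: 11.6
ee_pos: [0.691, 0.0552, 0.0597]
tool_rot: [0.411, 0.912, -0.006, 0.009]
wrist_force: [0.4, 0.1, -0.4]
opening: 0.0203
t 11.6 p [0.691  0.0552 0.0597] yawY 41.5 F [ 0.4  0.1 -0.4] op 0.0203
handle mach x 76.4 y -111.8 z rel -42.0 phi 0.503 r 87.2 [-0.006  0.009] [ 0.15 -0.2  -0.21]
```

```bash
python3 -m creep '[{"gripper":1,"x":-6,"y":-5,"z":-10.4,"turn":0},{"gripper":1,"x":-6.4,"y":-5.6,"z":-9.6,"turn":0},{"gripper":1,"x":0,"y":0,"z":0,"turn":0}]'
python3 -c "
from h import *
arc()"
```

```text
clock: 11.9
ee_pos: [0.6778, 0.0443, 0.0378]
tool_rot: [0.411, 0.911, -0.005, 0.009]
wrist_force: [0.2, 1.9, -0.4]
opening: 0.0199
t 11.9 p [0.6778 0.0443 0.0378] yawY 41.4 F [ 0.2  1.9 -0.4] op 0.0199
handle mach x 59.3 y -111.4 z rel -63.9 phi 0.823 r 87.2 [-0.005  0.009] [ 0.2  -0.23 -0.22]
```

```bash
python3 -m creep '[{"gripper":1,"x":-7.5,"y":-6.5,"z":-7.8,"turn":0},{"gripper":1,"x":-8,"y":-7,"z":-6.2,"turn":0},{"gripper":1,"x":-8.5,"y":-7.4,"z":-4.5,"turn":0},{"gripper":1,"x":0,"y":0,"z":0,"turn":0}]'
python3 -c "
from h import *
arc()"
```

```text
clock: 12.3
ee_pos: [0.651, 0.0219, 0.0177]
tool_rot: [0.412, 0.911, -0.005, 0.008]
wrist_force: [-0.4, 2.2, 0.5]
opening: 0.0204
t 12.3 p [0.651  0.0219 0.0177] yawY 41.4 F [-0.4  2.2  0.5] op 0.0204
handle mach x 24.4 y -110.8 z rel -84.0 phi 1.288 r 87.5 [-0.005  0.008] [ 0.25 -0.05 -0.23]
```

```bash
python3 -m creep '[{"gripper":1,"x":-7.5,"y":-6.5,"z":-1.9,"turn":0},{"gripper":1,"x":-7.5,"y":-6.5,"z":-0.7,"turn":0},{"gripper":1,"x":-7,"y":-6.2,"z":0.3,"turn":0},{"gripper":1,"x":0,"y":0,"z":0,"turn":0}]'
python3 - <<'E'
from h import *
arc()
c=shot('side','s6');w=shot('wrist')
cv2.imwrite('pics/v6.png',np.hstack([cv2.resize(c['color'][100:190,200:320,::-1],(400,300),interpolation=cv2.INTER_CUBIC),cv2.resize(w['color'][:,:,::-1],(400,300))]))
E
```

```text
clock: 12.7
ee_pos: [0.6275, 0.0005, 0.0158]
tool_rot: [0.412, 0.911, -0.005, 0.009]
wrist_force: [-0.2, 2.8, -1.4]
opening: 0.0207
t 12.7 p [6.275e-01 5.000e-04 1.580e-02] yawY 41.3 F [-0.2  2.8 -1.4] op 0.0207
handle mach x -7.4 y -111.6 z rel -85.9 phi 1.657 r 86.3 [-0.005  0.009] [ 0.26 -0.14 -0.3 ]
```

View pics/v6.png

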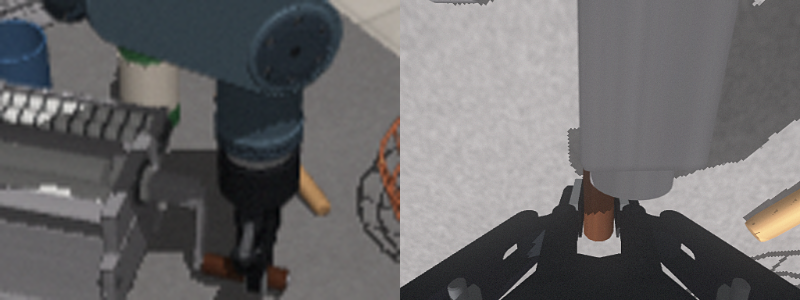

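Handle is at the bottom, slightly past vertical (1.66). Back it to vertical within the play, then release and lift off.

```bash
python3 -m creep '[{"gripper":1,"x":4.6,"y":4,"z":0,"turn":0},{"gripper":1,"x":0,"y":0,"z":0,"turn":0}]'
python3 -c "
from h import *
arc()"
```

```text
clock: 13.0
ee_pos: [0.6333, 0.0051, 0.0159]
tool_rot: [0.411, 0.911, -0.006, 0.009]
wrist_force: [-1.6, 1.1, -2.1]
opening: 0.0203
t 13.0 p [0.6333 0.0051 0.0159] yawY 41.4 F [-1.6  1.1 -2.1] op 0.0203
handle mach x -0.0 y -111.9 z rel -85.8 phi 1.571 r 85.8 [-0.006  0.009] [-0.04 -0.08 -0.05]
```

```bash
python3 -m creep '[{"gripper":0.6,"x":0,"y":0,"z":0,"turn":0},{"gripper":0.3,"x":0,"y":0,"z":0,"turn":0},{"gripper":0,"x":0,"y":0,"z":0,"turn":0},{"gripper":0,"x":0,"y":0,"z":0,"turn":0},{"gripper":0,"x":0,"y":0,"z":20,"turn":0},{"gripper":0,"x":0,"y":0,"z":45,"turn":0},{"gripper":0,"x":0,"y":0,"z":45,"turn":0},{"gripper":0,"x":0,"y":0,"z":45,"turn":0}]'
python3 -m creep '[{"gripper":0,"x":0,"y":0,"z":45,"turn":0},{"gripper":0,"x":-10,"y":-45,"z":10,"turn":0},{"gripper":0,"x":-20,"y":-45,"z":0,"turn":0},{"gripper":0,"x":-20,"y":-45,"z":0,"turn":0},{"gripper":0,"x":-20,"y":-45,"z":0,"turn":0},{"gripper":0,"x":0,"y":0,"z":0,"turn":0}]'
python3 - <<'E'
from h import *
import pickle
st();C={n:shot(n) for n in('top','side')};pickle.dump(C,open('c7.pkl','wb'))
rz=lambda n,u,v,w,h,W,H: cv2.resize(C[n]['color'][v:v+h,u:u+w,::-1],(W,H),interpolation=cv2.INTER_CUBIC)
cv2.imwrite('pics/v7.png',np.vstack([np.hstack([rz('top',180,140,80,60,400,300),rz('side',215,125,80,60,400,300)]),np.hstack([rz('top',0,0,512,384,400,300),rz('side',0,0,512,384,400,300)])]))
E
```

```text
clock: 13.8
ee_pos: [0.6278, 0.0055, 0.1674]
tool_rot: [0.411, 0.912, -0.008, 0.002]
wrist_force: [0.6, 0.6, -0.0]
opening: 0.0852
clock: 14.4
ee_pos: [0.5604, -0.1799, 0.2383]
tool_rot: [0.408, 0.913, -0.007, 0.014]
wrist_force: [0.2, 0.7, -0.1]
opening: 0.0853
t 14.4 p [ 0.5604 -0.1799  0.2383] yawY 41.8 F [ 0.2  0.7 -0.1] op 0.0853
```

View pics/v7.png

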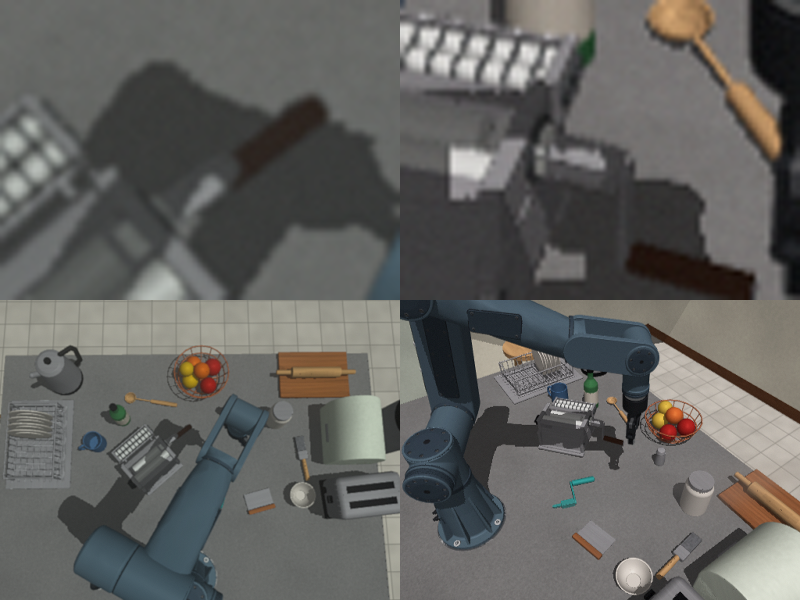

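The handle now hangs low: top (228,176)-(244,161), side (261,177)-(285,182). All bystanders are in place. Numeric check:

```bash
python3 - <<'E'
from h import *
import pickle
C=pickle.load(open('c7.pkl','rb'));T,S=C['top'],C['side']
for a,b in [((227.6,175.6),(261,176.6)),((243.6,161),(285.4,181.8))]:
    p,e=tri(T,a,S,b);d=p[:2]-[.560,.0897];print(p.round(4),round(e,4),'mach x',(d@[.7559,.6547]).round(4),'y',(d@[-.6547,.7559]).round(4),'z',(p[2]-.115).round(4))
E
```

```text
[0.595  0.047  0.0329] 0.0005 mach x -0.0015 y -0.0552 z -0.0821
[ 0.6508 -0.0097  0.0227] 0.0051 mach x 0.0036 y -0.1346 z -0.0923
```

```bash
python3 -c "
from h import *
print(order.job_done());st()"
```

```text
the job is handed in; nothing more can be done
None
the job is handed in; nothing more can be done
```

The job is done and handed in at about 14.5 s of the 54 s. I gripped the steel crank by its boss and pushed it into the roller socket until the boss met the hub. I then turned it by its handle to about 1.66 rad, eased it back to vertical within the play, let go and backed away.

**Fit:** the push stopped within 0.2 mm of the computed home position, at about 15 N sideways. The inner end of the handle stands 55 mm out from the socket mouth, where 56 mm is expected.

**Handle position:** the top and side cameras put the handle 1 to 4 mm from directly below the socket axis, 82 to 92 mm down, against a nominal 85 mm. The outer end is the less certain reading, with a 5 mm gap between the two views.

**Roller:** I did not measure its turn directly. With the 0.14 rad of play it should be at about 1.5 rad.

**Other things:** in the last view the bystanders and the turquoise crank look unmoved. I checked this by eye only, not with measurements.

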